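Riser pile and quarter-turned ball dish

ROBOT

A 6-joint arm with a two-finger parallel gripper is mounted at the origin on the work surface. World frame = base frame: x ahead of the robot, y to its left, z up, the work surface at z = 0. Lengths are in m, angles in rad, forces in N, time in s.
With the tool pointing down it reaches from about 0.25 to 0.725 m from the base axis. Payload 4 kg.
Tool frame: the origin (TCP) lies at the very end of the fingers, on their centre line; the grasp point (between the pads) lies 19 mm behind it; y points along the fingers, z is the direction in which the jaws open and shut, and the axes are right-handed (so a half turn about y gives the same grasp; the last joint's range is limited). The gripper opens to 85 mm and grips with 20 to 120 N. Pads are 22 mm wide; open, the fingers measure 114 mm over their backs; the gripper's body (76 mm by 85 mm) begins 54 mm behind the grasp point. The pads swing forward as they close: fully open they stand 13 mm farther back than shut.
Start: joints at [1.305, 0.241, 0.005, 1.335, 0, 1.571], TCP at [0.131, 0.482, 0.231] pointing down, gripper open.
Joint ranges: [-2.72, 2.72], [-1.05, 1.87], [-1.09, 1.28], [-1.99, 2.15], [-1.42, 1.44], [-3.14, 3.14]. Speed limits (rad/s): [2.79, 2.79, 3.14, 3.14, 3.14, 3.14].

INTERFACE

Orientations are given as a unit quaternion [x, y, z, w].
In Python, from workcell import get_state, read_camera, job_done gives the robot as it stands. The module is installed in compiled form; this text tells all that it offers.
- The arm moves only by the tool drive_tool, never from a script. Its argument "targets" is one flat list of numbers, 7 for each row, row after row: the shift along the tool's x, y, z each as a share of 0.3 m, from -1 to 1, then the turn, a rotation vector about the tool's x, y, z each as a share of pi rad, from -1 to 1, then the finger opening in mm, from 0 to 85.4. In form: [x, y, z, rx, ry, rz, hand, x, y, z, rx, ry, rz, hand, ...]. A call has 1 to 10 rows; each row is the pose to reach, as a shift and turn from the pose commanded when the call began, along the tool's axes at that moment, turning the shorter way round; what a row does not reach only later rows make up. A row lasts 1/8 s, in which the tool goes at most 62.5 mm and 10.7 degrees, less where a joint would pass 70% of its speed; a pose out of reach is approached as far as the arm can. A call with a number of a shift or a turn outside -1 to 1 is refused whole. A call with a gripper value outside its range is refused whole. The fingers move at their own pace and stop on an object; the grip force is fixed at half the most. Time passes only in rows, so rows that repeat a pose let the fingers close. It gives the time, the measured TCP pose, the force and the opening at its end, in the units of the state.
- get_state(): the state, without advancing time (a new reading comes with each control period).
- read_camera(name): name is "scene" or "top" or "wrist"; returns a dict with "frame" (400x640x3 uint8, red, green, blue), "K" (3x3 intrinsics, pixels), "T" (4x4, takes a point from camera to world coordinates). Camera axes: x right, y up, looking along -z (the intrinsics and any distortion apply to the point x, -y, -z); pixel columns grow to the right and rows downward; lengths in m; the calibration is good to about 2 mm. A picture is of the moment at which its call begins. There is no depth.
- job_done(): hands the job in, once; it reports no verdict.
The state is a dict: "time": time; "q": joint angles; "joint_vel": joint speeds; "joint_torque": joint torques, N m; "ee_pos": TCP position; "ee_rot": TCP orientation; "wrist_force": force on the tool from outside, world axes, zero at the start; "wrist_torque": the same for the moment, N m; "finger_gap": finger opening in m.
Only numpy, scipy, OpenCV 4.12 (cv2) and the standard library are available. Lean on these libraries where they do the work, as an engineer would, in place of code of your own. Each camera call takes 0.05 s, during which the arm holds its last target. There are 200 camera calls.

TASK

Build the riser: set the thick spacer squarely on the stand's steel block and then the thin spacer squarely on top of it, putting each down rather than dropping it. Then take up the dish with its loose white ball, keep it level with the ball resting in the middle, and turn it a quarter turn so that its tongue points the same way as the stand's nose. Finish while still holding the dish in the gripper, still and level, centred over the pile and clear of it by about 2 cm, and leave the other things on the table alone.

Things in the scene. Friction and masses are not known exactly. Their poses are not given: they have to be found in the camera images.
- stand: Fixed measuring stand: aluminium disc 150 mm across and 14 mm high, on it a dark steel block 80 mm (its x) by 56 mm (its y), top 40 mm above the table; a round steel pin (the nose), 10 mm thick, sticks out 35 mm level from one short end, towards the stand's +x, at 30 mm height. Origin: centre of the disc's underside, on the table; z up.
- stand_top (a point): Centre of the top face of the stand's steel block, 40 mm above the table.
- stand_nose (a point): Free end of the stand's nose, 75 mm from the stand's axis along its +x, 30 mm above the table.
- thick_spacer: Loose aluminium plate 80 mm (x) by 56 mm (y) by 24 mm thick, about 0.29 kg, with four dark bolt-hole marks at the corners of its face. Origin: centre of its underside; z up. Starts flat on the table.
- thin_spacer: Loose aluminium plate 80 mm (x) by 56 mm (y) by 14 mm thick, about 0.17 kg, otherwise like the thick one. Origin: centre of its underside; z up. Starts flat on the table.
- dish: Loose square metal tray 58 x 58 mm, 22 mm high, walls 4 mm, about 0.15 kg; inside, facets slope 14 degrees down to a small flat 6 mm above the underside. Sides upright; those facing +y and -y are clear for fingers. A round tongue sticks out 33 mm from its +x side. Origin: centre of underside; z up. Starts on the table, holding the ball.
- dish_seat (a point): Where the ball's centre lies when it rests in the middle of the dish: 18.5 mm above the dish's underside, on its axis.
- dish_tongue (a point): Free end of the dish's tongue (a level steel rod 8 mm thick): 62 mm from the dish's axis along its +x, 11 mm above its underside. At the start it points about a quarter turn clockwise, seen from above, from the direction of the stand's nose, within 9 degrees.
- ball_center (a point): Centre of the loose white ceramic ball, 25 mm in diameter, about 32 g, that lies in the dish; its top stands about 9 mm above the rim. At rest it may lie up to 2.5 mm from the middle.
- ring_gauge: Bystander: steel ring, 36 mm across, 16 mm high. Origin: centre of its underside.
- cap_screw: Bystander: black cap screw standing on its head, 22 mm across, 38 mm tall. Origin: centre of its underside.
- v_block: Bystander: dark steel V-block 40 by 50 mm, 30 mm high. Origin: centre of its underside.
- stylus_case: Bystander: flat dark case with grey lid, 60 by 90 mm, 24 mm high. Origin: centre of its underside.
- spanner: Bystander: open spanner, 130 mm long, lying flat. Origin: middle of its underside.
- clamp_strap: Bystander: dark steel clamp strap 75 by 28 by 12 mm, lying flat. Origin: centre of its underside.
- pin_gauge: Bystander: upright steel pin 16 mm across, 30 mm tall. Origin: centre of its underside.
Mind the look-alikes: they are no part of the job. Leave any brown, red or yellow look-alike of the thick_spacer alone.

How it is judged:
On the way, in this order (a step that is already met when the one before it is completed fails the run):
1. the thick spacer lies squarely on the stand's block, released (horizontal distance between thick_spacer and stand_top below 0.006 m and angle between the x axis of thick_spacer and the x axis of stand, either way round below 0.1 rad and z of thick_spacer in the frame of stand between 0.037 and 0.043 m and angle between thick_spacer's own z axis and vertical below 0.04 rad and contact force between the fingers and thick_spacer below 0.05 N and linear speed of thick_spacer below 0.02 m/s), for 0.2 s.
2. the thin spacer lies squarely on the thick one, released (horizontal distance between thick_spacer and stand_top below 0.006 m and angle between the x axis of thick_spacer and the x axis of stand, either way round below 0.1 rad and z of thick_spacer in the frame of stand between 0.037 and 0.043 m and angle between each of thick_spacer, thin_spacer's own z axis and vertical below 0.04 rad and horizontal distance between thin_spacer and thick_spacer below 0.006 m and angle between the x axis of thin_spacer and the x axis of thick_spacer, either way round below 0.1 rad and z of thin_spacer in the frame of thick_spacer between 0.021 and 0.027 m and horizontal distance between thin_spacer and stand_top below 0.01 m and contact force between the fingers and thin_spacer below 0.05 N and linear speed of thin_spacer below 0.02 m/s), for 0.2 s.
3. the dish is lifted clear of the table, level, with the ball in its middle (height (world z) of dish above 0.025 m and contact force between the fingers and dish above 1 N and angle between dish's own z axis and vertical below 0.09 rad and distance between ball_center and dish_seat below 0.006 m), for 0.2 s.
At the end, for the whole second after the job is handed in: Spacers stacked on the block within 6 mm and 6 degrees, flat, released. Dish still gripped, resting on nothing, still, within 12 mm of the stand's axis, underside 8 to 45 mm above the pile, level to 5 degrees, tongue along the nose to 7 degrees, ball within 6 mm of the middle (horizontal distance between thick_spacer and stand_top below 0.006 m and angle between the x axis of thick_spacer and the x axis of stand, either way round below 0.1 rad and z of thick_spacer in the frame of stand between 0.037 and 0.043 m and angle between each of thick_spacer, thin_spacer's own z axis and vertical below 0.04 rad and horizontal distance between thin_spacer and thick_spacer below 0.006 m and angle between the x axis of thin_spacer and the x axis of thick_spacer, either way round below 0.1 rad and z of thin_spacer in the frame of thick_spacer between 0.021 and 0.027 m and horizontal distance between thin_spacer and stand_top below 0.01 m and contact force between the fingers and thick_spacer below 0.05 N and contact force between each of the fingers, dish and thin_spacer below 0.05 N and distance between ball_center and dish_seat below 0.006 m and angle between dish's own z axis and vertical below 0.09 rad and horizontal distance between dish and stand_top below 0.012 m and angle between the x axis of dish and the x axis of stand, either way round below 0.12 rad and x of dish_tongue in the frame of stand above 0.03 m and z of dish in the frame of thin_spacer between 0.022 and 0.059 m and contact force between the fingers and dish above 1 N and contact force between dish and stand below 0.05 N and linear speed of dish below 0.03 m/s and angular speed of dish below 0.15 rad/s); the arm keeps its last pose, push and grip.
It fails at once if the ball left the middle of the dish (more than 10 mm off) (distance between ball_center and dish_seat above 0.01 m).
It fails at once if the dish was tipped more than 14 degrees (angle between dish's own z axis and vertical above 0.245 rad).
It fails at once if the thick spacer was dropped (linear speed of thick_spacer above 0.4 m/s and contact force between the fingers and thick_spacer below 0.01 N).
It fails at once if the thin spacer was dropped (linear speed of thin_spacer above 0.4 m/s and contact force between the fingers and thin_spacer below 0.01 N).
It fails at once if a bystander was disturbed (moved more than 25 mm) (distance of any of ring_gauge, cap_screw, v_block, stylus_case, spanner, clamp_strap, pin_gauge from where it was at the start of the episode above 0.025 m).
It also fails if it takes over 72 s, if anything falls off the work surface, if the arm or the gripper's body presses on something with over 40 N, if the wrist force passes 120 N, or if a joint passes its speed limit or range.

## Working session

There is one attempt and no reset: what is moved stays moved. The work goes in short steps, Python scripts to look and compute and a tool call to move; the robot and the scene stay as the last step left them, time stands still between calls to the robot, and variables do not carry over. Pictures are saved under pics/ and viewed, about 8 in all and at most 12, crops included, and the job is handed in when it is done.

Besides the shell and the picture viewer there is one more tool, called after "Emit:" by a JSON object that holds its "fn" and its "kwargs". drive_tool: Moves the arm, as the interface text tells. Its arguments: {"type":"object","properties":{"targets":{"type":"array","items":{"type":"number"}}},"required":["targets"]}

```bash
mkdir -p pics; cat > h.py <<'E'
import numpy as np, cv2
from workcell import get_state, read_camera, job_done
from scipy.spatial.transform import Rotation as R
def cast(c,uv,z):
    K,T=c["K"],c["T"]; uv=np.atleast_2d(uv).astype(float)
    d=np.linalg.inv(K)@np.c_[uv,np.ones(len(uv))].T
    d=T[:3,:3]@(d*np.array([[1],[-1],[-1]])); o=T[:3,3:]
    return (o+d*(z-o[2])/d[2]).T
def proj(c,p):
    p=np.atleast_2d(p); q=(np.linalg.inv(c["T"])@np.c_[p,np.ones(len(p))].T)[:3]*np.array([[1],[-1],[-1]])
    u=c["K"]@q; return (u[:2]/u[2]).T
def save(c,n): cv2.imwrite("pics/"+n,c["frame"][:,:,::-1])
E
python3 - <<'E'
from h import *
s=get_state();print(s["time"],s["ee_pos"],s["ee_rot"],s["finger_gap"]);print(R.from_quat(s["ee_rot"]).as_matrix().round(3))
for n in("top","scene"):
    c=read_camera(n);save(c,n+"0.png");print(n,c.keys(),c["K"].round(1).tolist(),c["T"].round(3).tolist())
E
```

```text
0.0 [0.13116222 0.48183783 0.23039116] [ 0.70161096 -0.09380036  0.09357873 -0.70013325] 0.08501333275187498
[[ 0.965 -0.001  0.263]
 [-0.263 -0.002  0.965]
 [-0.    -1.    -0.002]]
top dict_keys(['frame', 'K', 'T']) [[388.8, 0.0, 325.8], [0.0, 388.8, 198.4], [0.0, 0.0, 1.0]] [[0.024, 0.996, -0.089, 0.38], [-1.0, 0.023, -0.011, -0.056], [-0.008, 0.09, 0.996, 1.167], [0.0, 0.0, 0.0, 1.0]]
scene dict_keys(['frame', 'K', 'T']) [[440.5, 0.0, 323.0], [0.0, 440.5, 199.8], [0.0, 0.0, 1.0]] [[0.598, -0.651, 0.467, 0.971], [0.801, 0.473, -0.366, -0.389], [0.018, 0.593, 0.805, 0.847], [0.0, 0.0, 0.0, 1.0]]
```

View pics/top0.png

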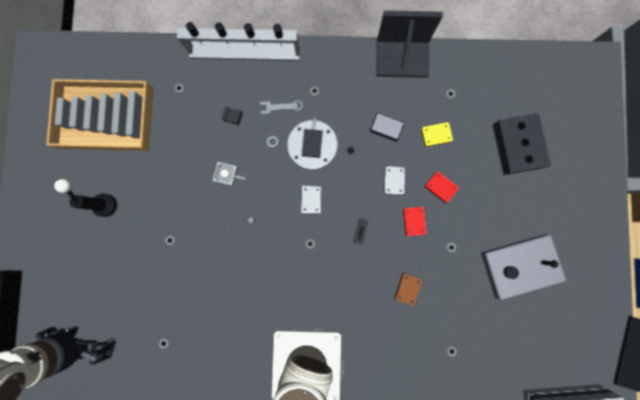

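View pics/scene0.png

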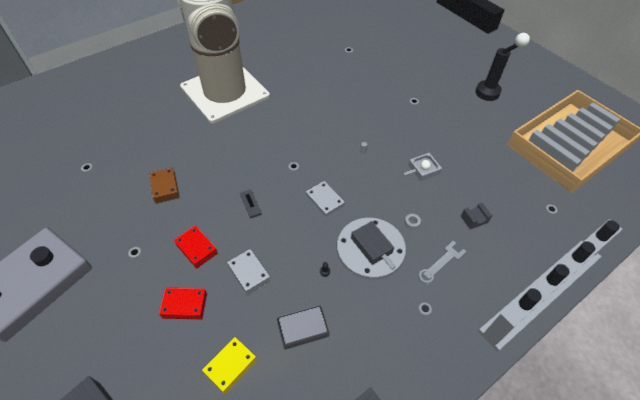

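The silver plates are at top (395,180) and (311,199), which are scene (248,271) and (325,197). The red, yellow and brown plates are look-alikes. The stand is at top (312,144) with its nose up (+x), and the dish is at (225,173) with its tongue pointing right. Next I measure these and look at a crop to tell thick from thin.

```bash
python3 - <<'E'
from h import *
c=read_camera("top");s=read_camera("scene")
def blobs(c,win,thr):
    x0,y0,x1,y1=win;f=c["frame"][y0:y1,x0:x1];g=f.min(2)
    m=(g>thr).astype(np.uint8);n,l,st,ce=cv2.connectedComponentsWithStats(m)
    k=1+np.argmax(st[1:,4]);p=np.argwhere(l==k)[:,::-1]+[x0,y0]
    return p.astype(np.float32),st[k,4]
def rect(c,p,z):
    w=cast(c,p,z)[:,:2].astype(np.float32);r=cv2.minAreaRect(w*1000)
    return np.round(r[0],1),np.round(r[1],1),round(r[2],1),(w.mean(0)*1000).round(1)
for n,wt,ws in(("A(395,180)",(375,155,418,207),(215,235,285,305)),("B(311,199)",(292,177,332,224),(295,172,352,225))):
    pt,_=blobs(c,wt,140);ps,_=blobs(s,ws,140)
    for z in(.014,.024):
        print(n,z,"top",rect(c,pt,z),"scene",rect(s,ps,z))
a=cv2.resize(s["frame"][232:308,205:300],None,fx=4.2,fy=4.2,interpolation=3);b=cv2.resize(s["frame"][160:236,285:380],None,fx=4.2,fy=4.2,interpolation=3)
cv2.imwrite("pics/crop1.png",np.hstack([a,b])[:,:,::-1])
E
```

```text
A(395,180) 0.014 top (array([ 543.9, -247.8]), array([84.3, 56.8]), 0.3, array([ 543.9, -247.9], dtype=float32)) scene (array([ 539.1, -245.1]), array([57. , 80.7]), 88.6, array([ 539.9, -245.8], dtype=float32))
A(395,180) 0.024 top (array([ 542.4, -246.1]), array([83.6, 56.3]), 0.3, array([ 542.5, -246.2], dtype=float32)) scene (array([ 544.3, -246.8]), array([56.3, 79.8]), 88.6, array([ 545.1, -247.5], dtype=float32))
B(311,199) 0.014 top (array([479.6,   1.4]), array([80.8, 56.6]), 1.5, array([479.9,   0.8], dtype=float32)) scene (array([481.9,  -0.5]), array([55.6, 79.6]), 89.9, array([482.5,  -1. ], dtype=float32))
B(311,199) 0.024 top (array([478.8,   0.9]), array([80.1, 56.1]), 1.5, array([4.79e+02, 3.00e-01], dtype=float32)) scene (array([487.8,  -5.2]), array([55. , 78.7]), 89.9, array([488.4,  -5.6], dtype=float32))
```

View pics/crop1.png

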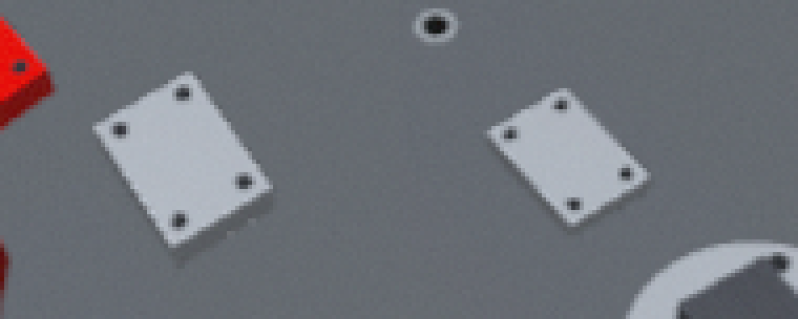

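The two views agree for A at z=24 mm and for B at z=14 mm. So A at top (395,180) is the thick spacer, and its side face also shows deeper in the crop. B at (311,199) is the thin one. Next: stand and dish.

```bash
python3 - <<'E'
from h import *
for name,wd,wb in(("top",(284,115,342,172),(205,155,249,192)),("scene",(333,215,412,282),(400,148,446,184))):
    c=read_camera(name);f=c["frame"].astype(int)
    x0,y0,x1,y1=wd;g=f[y0:y1,x0:x1].mean(2)
    m=(g>140).astype(np.uint8);n,l,st,ce=cv2.connectedComponentsWithStats(m);k=1+np.argmax(st[1:,4])
    cs,_=cv2.findContours((l==k).astype(np.uint8),0,1);p=max(cs,key=cv2.contourArea).reshape(-1,2)+[x0,y0]
    h=cv2.convexHull(p).reshape(-1,2)
    w=cast(c,h,.014)[:,:2]*1000;e=cv2.minEnclosingCircle(w.astype(np.float32));print(name,"disc",np.round(e[0],1),round(e[1],1))
    cen=cast(c,h,.014).mean(0)
    md=(g<75).astype(np.uint8);n,l,st,ce=cv2.connectedComponentsWithStats(md)
    print([ (st[i,4],ce[i].round(1)+[x0,y0]) for i in range(1,n) if st[i,4]>30])
    ks=[i for i in range(1,n) if st[i,4]>100 and np.linalg.norm(ce[i]+[x0,y0]-np.mean(h,0))<12]
    for k in ks:
        q=np.argwhere(l==k)[:,::-1]+[x0,y0]
        r=cv2.minAreaRect((cast(c,q,.04)[:,:2]*1000).astype(np.float32));print(name,"block",np.round(r[0],1),np.round(r[1],1),round(r[2],1))
    x0,y0,x1,y1=wb;g=f[y0:y1,x0:x1].min(2)
    m=(g>225).astype(np.uint8);n,l,st,ce=cv2.connectedComponentsWithStats(m);
    k=1+np.argmax(st[1:,4]);print(name,"ball px",ce[k]+[x0,y0],st[k,4],"pos",(cast(c,ce[k]+[x0,y0],.0185)*1000).round(1))
    m=(g>125).astype(np.uint8);n,l,st,ce=cv2.connectedComponentsWithStats(m);k=1+np.argmax(st[1:,4])
    o=cv2.morphologyEx((l==k).astype(np.uint8),cv2.MORPH_OPEN,np.ones((7,7)))
    q=np.argwhere(o)[:,::-1]+[x0,y0];r=cv2.minAreaRect((cast(c,q,.022)[:,:2]*1000).astype(np.float32));print(name,"dish",np.round(r[0],1),np.round(r[1],1),round(r[2],1))
    q=np.argwhere((l==k)&(o==0))[:,::-1]+[x0,y0];w=cast(c,q,.011)[:,:2]*1000;d=np.linalg.norm(w-np.array(r[0]),axis=1);print("tongue far",w[d>50].mean(0).round(1),w[np.argmax(d)],d.max())
    cr=[cv2.resize(c["frame"][b:d_,a:a+ (d_-b)],(390,390),interpolation=3) for a,b,d_ in((wd[0]-5,wd[1]-8,wd[3]+5),(wb[0],wb[1]-6,wb[3]+6))]
    cv2.imwrite(f"pics/sd_{name}.png",np.hstack(cr)[:,:,::-1])
a=np.hstack([cv2.imread("pics/sd_top.png")]);b=cv2.imread("pics/sd_scene.png")
cv2.imwrite("pics/sd.png",cv2.resize(np.vstack([a,b]),(600,600)))
E
```

```text
top disc [648.5   2.1] 76.8
[(np.int32(375), array([311.6, 143.3]))]
top block [644.5   1.3] [46.1 75.5] 86.0
top ball px [224.09677419 172.67741935] 31 pos [[553.6 261.8  18.5]]
top dish [550.7 259.7] [57.2 62.7] 1.3
tongue far [540.2 205.8] [536.88955204 203.06564303] 58.26457390079438
scene disc [648.7   1. ] 75.1
[(np.int32(162), array([365.8, 251.1])), (np.int32(31), array([388.6, 251.7]))]
scene block [657.5 -30.2] [83.2 30.6] 14.7
scene ball px [425.60714286 163.17857143] 28 pos [[550.7 263.8  18.5]]
scene dish [557.2 252.3] [47.2 46.3] 76.2
tongue far [527.8 296.2] [527.07184942 301.42850233] 57.62731528744666
```

View pics/sd.png

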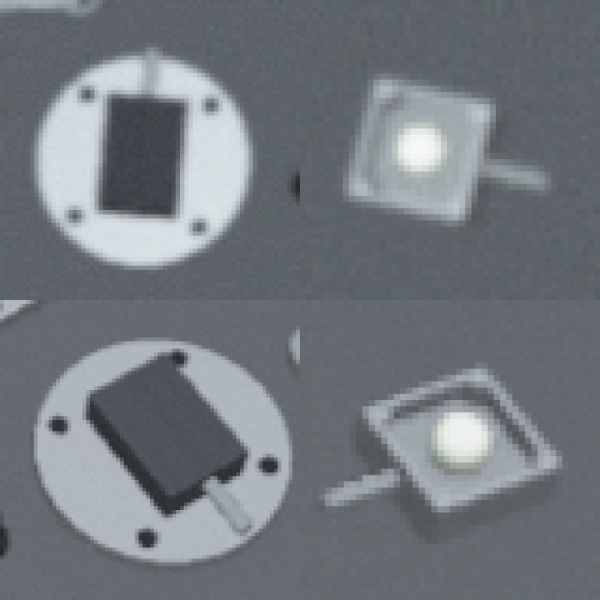

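Stand at about (648, 2) mm with yaw about -4° (nose towards +x). Dish at about (552, 261) with its tongue towards -y, about 8–10° from it. Moving over the thick spacer.

Emit:
{"fn": "drive_tool", "kwargs": {"targets": [0.98, 0, -0.99, 0, 0, 0, 85, 0.98, 0, -0.99, 0, 0, 0, 85, 0.98, 0, -0.99, 0, 0, 0, 85, 0.98, 0, -0.99, 0, 0, 0, 85, 0.98, 0, -0.99, 0, 0, 0, 85, 0.98, 0, -0.99, 0, 0, 0, 85, 0.98, 0, -0.99, 0, 0, 0, 85, 0.98, 0, -0.99, 0, 0, 0, 85]}}

```text
time: 1.3
ee_pos: [0.338, 0.1165, 0.2314]
ee_rot: [-0.701, 0.096, -0.096, 0.701]
wrist_force: [-0.7, 0.2, 1.2]
finger_gap: 0.0848
```

Emit:
{"fn": "drive_tool", "kwargs": {"targets": [0.98, 0, -0.99, 0, -0.085, 0, 85, 0.98, 0, -0.99, 0, -0.085, 0, 85, 0.98, 0, -0.99, 0, -0.085, 0, 85, 0.98, 0, -0.99, 0, -0.085, 0, 85, 0.98, 0, -0.99, 0, -0.085, 0, 85, 0.98, 0, -0.99, 0, -0.085, 0, 85, 0.98, 0, -0.99, 0, -0.085, 0, 85, 0.98, 0, -0.99, 0, -0.085, 0, 85, 0.98, 0, -0.99, 0, -0.085, 0, 85]}}

```text
time: 2.42
ee_pos: [0.5426, -0.2436, 0.2306]
ee_rot: [-0.707, -0.0, 0.001, 0.708]
wrist_force: [-0.4, 0.6, 0.5]
finger_gap: 0.0847
```

```bash
cat >> h.py <<'E'
def plate(c,z,win=None,thr=140,name=None):
    f=c["frame"];m=(f.min(2)>thr).astype(np.uint8);m=cv2.morphologyEx(m,cv2.MORPH_CLOSE,np.ones((5,5)))
    cs,_=cv2.findContours(m,0,1)
    for k in sorted(cs,key=cv2.contourArea)[::-1][:4]:
        r=cv2.minAreaRect((cast(c,k.reshape(-1,2),z)[:,:2]*1000).astype(np.float32))
        print("blob",cv2.contourArea(k),k.reshape(-1,2).mean(0).round(),"ctr",np.round(r[0],1),"size",np.round(r[1],1),"ang",round(r[2],1))
def st():
    s=get_state();M=R.from_quat(s["ee_rot"]).as_matrix()
    print("t",s["time"],"pos",(s["ee_pos"]*1000).round(1) if hasattr(s["ee_pos"],"round") else s["ee_pos"],"toolx",M[:,0].round(4),"tooly",M[:,1].round(4),"toolz",M[:,2].round(4),"gap",s["finger_gap"],"F",np.round(s["wrist_force"],1))
    return s,M
def rel(x,y,z,xdir=None,tilt=True):
    """share numbers for world target mm and tool-x yaw deg (tool down)"""
    s,M=st();d=np.array([x,y,z])/1000-s["ee_pos"]
    o=M.T@d/.3;a=np.zeros(3)
    if xdir is not None:
        a=np.radians(xdir);X=np.array([np.cos(a),np.sin(a),0]);Y=np.array([0,0,-1.]);G=np.c_[X,Y,np.cross(X,Y)]
        a=R.from_matrix(M.T@G).as_rotvec()/np.pi
    print("->",o.round(4),np.round(a,4))
E
python3 - <<'E'
from h import *
st();c=read_camera("wrist");save(c,"w1.png");print(c["T"].round(3).tolist(),c["K"][0,0]);plate(c,.024)
E
```

```text
t 2.425 pos [ 542.6 -243.6  230.6] toolx [ 1.      0.0025 -0.0017] tooly [-0.0017  0.0014 -1.    ] toolz [-0.0025  1.      0.0014] gap 0.08470822062941763 F [-0.4  0.6  0.5]
[[-0.002, -0.967, -0.256, 0.478], [1.0, -0.002, 0.0, -0.242], [-0.001, -0.256, 0.967, 0.373], [0.0, 0.0, 0.0, 1.0]] 300.5866123856754
blob 4741.0 [515. 243.] ctr [629.4  -2.9] size [146.8 117.6] ang 80.5
blob 3514.0 [530. 123.] ctr [482.1  -6.6] size [78.5 56.1] ang 0.1
blob 3327.5 [317. 178.] ctr [ 547.3 -246.7] size [60.5 88.6] ang 88.6
blob 3259.0 [181. 109.] ctr [ 470.9 -387.9] size [ 55.9 141.1] ang 30.5
```

View pics/w1.png

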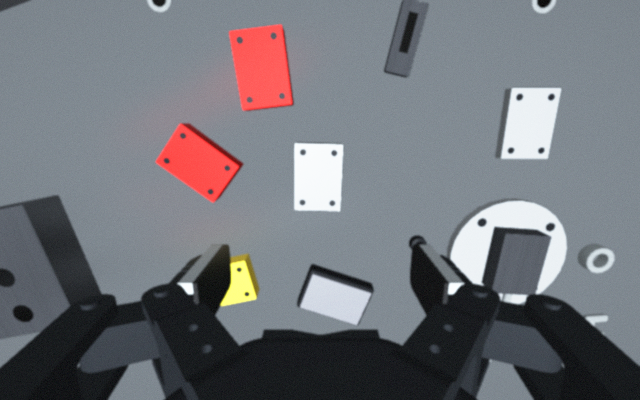

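Wrist view: thick spacer at (319,177), fully clear of its neighbours, with the look-alikes well to the left. I'll refine it from its bolt holes.

```bash
cat >> h.py <<'E'
def holes(c,z,ctr,half=.055):
    """four dark marks within the bright plate near world ctr(m)"""
    u=proj(c,[[ctr[0]+a*half,ctr[1]+b*half,z] for a in(-1,1) for b in(-1,1)])
    (x0,y0),(x1,y1)=u.min(0).astype(int).clip(0),u.max(0).astype(int)
    g=c["frame"][y0:y1,x0:x1].min(2);S=6;g=cv2.resize(g,None,fx=S,fy=S,interpolation=cv2.INTER_CUBIC)
    m=(g>150).astype(np.uint8);cs,h=cv2.findContours(m,cv2.RETR_CCOMP,1)
    k=max(range(len(cs)),key=lambda i:cv2.contourArea(cs[i]) if h[0][i][3]<0 else 0)
    pts=[]
    for i in range(len(cs)):
        if h[0][i][3]==k and cv2.contourArea(cs[i])>40:
            M=cv2.moments(cs[i]);pts.append(((M["m10"]/M["m00"]+.5)/S-.5+x0,(M["m01"]/M["m00"]+.5)/S-.5+y0))
    w=cast(c,pts,z)[:,:2]*1000;r=cv2.minAreaRect(w.astype(np.float32))
    o=cv2.minAreaRect(np.float32(cast(c,cs[k].reshape(-1,2)/S-.4+[x0,y0],z)[:,:2]*1000))
    print(len(pts),"holes ctr",w.mean(0).round(1),"size",np.round(r[1],1),"ang",round(r[2],1),"| outline",np.round(o[0],1),np.round(o[1],1),round(o[2],1))
E
python3 - <<'E'
from h import *
c=read_camera("wrist");holes(c,.024,(.543,-.246));holes(c,.014,(.481,0))
c=read_camera("top");holes(c,.024,(.543,-.246));holes(c,.014,(.481,0))
rel(543,-246,70,-0.5)
E
```

```text
4 holes ctr [ 544.  -245.7] size [36. 60.] ang 88.6 | outline [ 544.3 -245.6] [58.7 82.4] 88.6
4 holes ctr [482.1   0.5] size [35.9 60. ] ang 89.9 | outline [4.821e+02 1.000e-01] [57.4 81.8] 90.0
1 holes ctr [ 513.1 -227.2] size [0. 0.] ang 0.0 | outline [ 537.8 -243.2] [51.8 69. ] 83.2
4 holes ctr [480.8   0.8] size [36.2 60.5] ang 89.7 | outline [480.6   0.8] [78.2 54.1] 1.3
t 2.575 pos [ 542.5 -243.3  232. ] toolx [1.0e+00 3.5e-03 4.0e-04] tooly [ 4.e-04  1.e-04 -1.e+00] toolz [-3.5e-03  1.0e+00  1.0e-04] gap 0.08514258712063938 F [-0.1 -0.5  0.2]
-> [ 0.0013  0.54   -0.0091] [-0.      0.0039  0.0001]
```

Thick spacer at (544.0, -245.7), yaw -1.4°; hole pattern 36×60 in both views. Thin spacer at (481.6, 0.6), yaw about 0. Descending on the thick one.

Emit:
{"fn": "drive_tool", "kwargs": {"targets": [0.005, 0.2, -0.008, 0, 0.009, 0, 85, 0.005, 0.4, -0.008, 0, 0.009, 0, 85, 0.005, 0.55, -0.008, 0, 0.009, 0, 85, 0.005, 0.65, -0.008, 0, 0.009, 0, 85, 0.005, 0.65, -0.008, 0, 0.009, 0, 85, 0.005, 0.65, -0.008, 0, 0.009, 0, 85]}}

```text
time: 3.32
ee_pos: [0.5453, -0.2474, 0.0383]
ee_rot: [0.707, -0.008, 0.01, -0.707]
wrist_force: [-0.4, 0.1, 0.4]
finger_gap: 0.085
```

```bash
python3 - <<'E'
from h import *
rel(544,-245.7,-1,-1.4)
c=read_camera("wrist");holes(c,.024,(.544,-.246));rel(544,-245.7,-1,-1.4)
E
```

```text
t 3.325 pos [ 545.3 -247.4   38.3] toolx [ 0.9997 -0.0261  0.0027] tooly [ 0.0027 -0.0012 -1.    ] toolz [ 0.0261  0.9997 -0.0011] gap 0.08504335466273027 F [-0.4  0.1  0.4]
-> [-0.0049  0.1311  0.0056] [ 0.0004 -0.0005  0.0009]
4 holes ctr [ 544.1 -245.3] size [36. 60.] ang 88.6 | outline [ 543.9 -245.4] [56.6 80.2] 88.6
t 3.375 pos [ 545.8 -247.7   38.8] toolx [ 0.9996 -0.0263  0.0038] tooly [ 0.0038 -0.0017 -1.    ] toolz [ 0.0263  0.9997 -0.0016] gap 0.08483571823244927 F [-0.1  0.2 -0. ]
-> [-0.0066  0.1327  0.0068] [ 0.0005 -0.0006  0.0012]
```

Emit:
{"fn": "drive_tool", "kwargs": {"targets": [-0.005, 0.06, 0.006, 0, 0, 0, 85, -0.005, 0.11, 0.006, 0, 0, 0, 85, -0.005, 0.13, 0.006, 0, 0, 0, 85, -0.005, 0.13, 0.006, 0, 0, 0, 85, -0.005, 0.13, 0.006, 0, 0, 0, 50, -0.005, 0.13, 0.006, 0, 0, 0, 50, -0.005, 0.13, 0.006, 0, 0, 0, 50, -0.005, 0.13, 0.006, 0, 0, 0, 50, -0.005, 0.13, 0.006, 0, 0, 0, 50, -0.005, 0.13, 0.006, 0, 0, 0, 50]}}

```text
time: 4.62
ee_pos: [0.5435, -0.2462, -0.0018]
ee_rot: [0.707, -0.009, 0.01, -0.707]
wrist_force: [-0.6, -0.7, 5.2]
finger_gap: 0.0548
```

```bash
python3 - <<'E'
from h import *
rel(544,-246,180,-1.4)
c=read_camera("wrist");holes(c,.024,(.544,-.246));save(c,"w2.png");st()
E
```

```text
t 4.625 pos [ 543.5 -246.2   -1.8] toolx [ 0.9996 -0.0271  0.0018] tooly [ 1.8e-03 -9.0e-04 -1.0e+00] toolz [ 2.710e-02  9.996e-01 -9.000e-04] gap 0.05476183669125323 F [-0.6 -0.7  5.2]
-> [ 0.0028 -0.6059  0.    ] [ 0.0003 -0.0009  0.0006]
2 holes ctr [ 514.4 -244. ] size [36.  0.] ang -91.5 | outline [ 539.4 -244.7] [56.1 70.4] 88.5
t 4.675 pos [ 543.5 -246.1   -1.7] toolx [ 0.9996 -0.0271  0.0018] tooly [ 1.8e-03 -9.0e-04 -1.0e+00] toolz [ 2.710e-02  9.996e-01 -9.000e-04] gap 0.05500855872597167 F [-0.4 -0.8  5.3]
```

Emit:
{"fn": "drive_tool", "kwargs": {"targets": [0, -0.05, 0, 0, 0, 0, 50, 0, -0.2, 0, 0, 0, 0, 50, 0, -0.4, 0, 0, 0, 0, 50, 0, -0.5, 0, 0, 0, 0, 50, 0.1, -0.5, 0.25, 0, 0, 0, 50, 0.18, -0.5, 0.4, 0, 0, 0, 50, 0.18, -0.5, 0.4, 0, 0, 0, 50, 0.18, -0.5, 0.4, 0, 0, 0, 50]}}

```text
time: 5.68
ee_pos: [0.5994, -0.1266, 0.1468]
ee_rot: [0.707, -0.01, 0.008, -0.707]
wrist_force: [-0.3, -0.4, -3.0]
finger_gap: 0.0546
```

```bash
cat >> h.py <<'E'
def stand(c,zb=.040,name=None,thr=70):
    f=c["frame"];h,w=f.shape[:2]
    u=proj(c,[[.648+a*.062,.002+b*.05,.04] for a in(-1,1) for b in(-1,1)]);x0,y0=u.min(0).astype(int).clip(0);x1,y1=u.max(0).astype(int)
    g=f[y0:y1,x0:x1].mean(2);
    v=c["frame"][y0:y1,x0:x1]
    cv2.imwrite("pics/"+name,cv2.resize(v,None,fx=3,fy=3,interpolation=3)[:,:,::-1]);print("win",x0,y0,x1,y1)
E
python3 - <<'E'
from h import *
c=read_camera("wrist");save(c,"w3.png");st();print(proj(c,[[.648,.002,.04],[.72,-.003,.03]]))
E
```

```text
t 5.725 pos [ 599.1 -127.5  146.9] toolx [ 0.9996 -0.027  -0.0018] tooly [-1.8e-03 -3.0e-04 -1.0e+00] toolz [ 2.700e-02  9.996e-01 -4.000e-04] gap 0.054430699337079225 F [-0.5 -0.6 -2.3]
[[464.28659228 247.04940575]
 [447.4834975  310.57447343]]
```

View pics/w3.png

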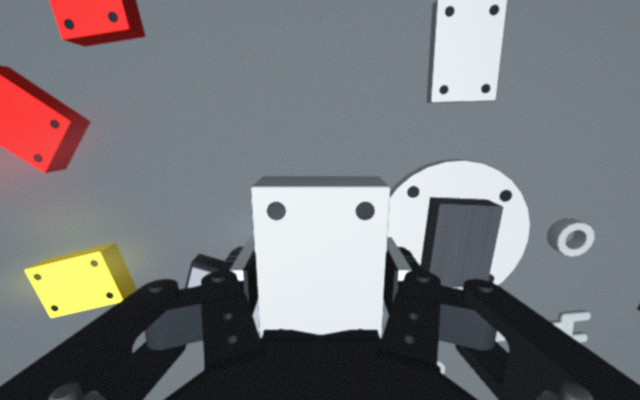

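The plate is square in the gripper: its near edge spans (252–388, 185) and it sits symmetric between the pads. The stand is partly hidden, so I shift forward to see all of it.

Emit:
{"fn": "drive_tool", "kwargs": {"targets": [0.1, -0.05, 0.03, 0, 0, 0, 50, 0.25, -0.12, 0.03, 0, 0, 0, 50, 0.25, -0.12, 0.03, 0, 0, 0, 50, 0.25, -0.12, 0.03, 0, 0, 0, 50]}}

```text
time: 6.22
ee_pos: [0.6739, -0.1218, 0.1823]
ee_rot: [-0.707, 0.011, -0.009, 0.707]
wrist_force: [-1.4, 0.4, -2.6]
finger_gap: 0.0551
```

```bash
python3 - <<'E'
from h import *
c=read_camera("wrist");save(c,"w4.png");st()
f=c["frame"];g=f.min(2);S=4
u=proj(c,[[.648+a*.09,.002+b*.09,.014] for a in(-1,1) for b in(-1,1)]);x0,y0=u.min(0).astype(int).clip(0);x1,y1=u.max(0).astype(int)
x1=min(x1,640);y1=min(y1,400);print(x0,y0,x1,y1)
G=cv2.resize(g[y0:y1,x0:x1],None,fx=S,fy=S,interpolation=2)
cs,h=cv2.findContours((G>150).astype(np.uint8),cv2.RETR_CCOMP,1)
k=max(range(len(cs)),key=lambda i:cv2.contourArea(cs[i]) if h[0][i][3]<0 else 0)
off=np.array([x0,y0])-.375
w=cast(c,cv2.convexHull(cs[k]).reshape(-1,2)/S+off,.014)[:,:2]*1000
A=np.c_[2*w,np.ones(len(w))];s=np.linalg.lstsq(A,(w**2).sum(1),rcond=None)[0];print("disc",s[:2].round(1),np.sqrt(s[2]+s[:2]@s[:2]).round(1))
for i in range(len(cs)):
    if h[0][i][3]==k and cv2.contourArea(cs[i])>60:
        p=cs[i].reshape(-1,2)/S+off;print("in",cv2.contourArea(cs[i])/S/S,(cast(c,p.mean(0),.014)[0,:2]*1000).round(1))
cv2.imwrite("pics/w4c.png",cv2.resize(f[y0:y1,x0:x1],None,fx=3.5,fy=3.5,interpolation=2)[:,:,::-1])
E
```

```text
t 6.275 pos [ 673.4 -121.5  182.3] toolx [ 0.9996 -0.029  -0.0031] tooly [-3.1e-03  3.0e-04 -1.0e+00] toolz [2.900e-02 9.996e-01 2.000e-04] gap 0.05500147523845983 F [ 0.1 -0.3 -2.3]
351 57 540 239
disc [656.1  -4.7] 80.7
in 280.96875 [705.  -73.9]
in 73.65625 [689.5 -44. ]
in 5762.03125 [650.6  13.4]
in 107.0 [602.1 -38.7]
```

View pics/w4c.png

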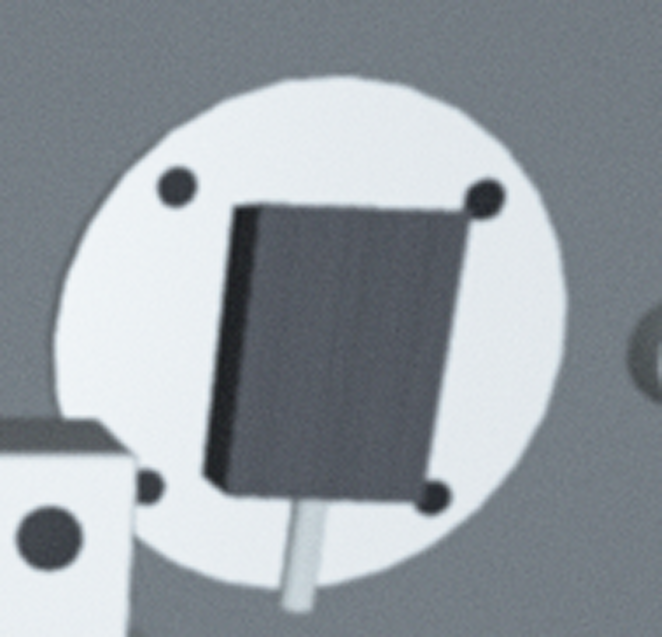

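Crop shows the whole stand with the block's top face at corners (262,205), (470,211), (424,501), (225,495), and the nose from (310,500) to (297,610). I'll cast the corners and clean arc points.

```bash
python3 - <<'E'
from h import *
c=read_camera("wrist");f=lambda p:np.array(p,float)/3.5+[351-.36,57-.36]
w=cast(c,f([(262,205),(470,211),(424,501),(225,495)]),.04)[:,:2]*1000
print(w.round(1),w.mean(0).round(1));print("sides",[np.linalg.norm(w[i]-w[i-1]).round(1) for i in range(4)])
for a,b in((0,3),(1,2)):d=w[b]-w[a];print("yaw long",np.degrees(np.arctan2(d[1],d[0])).round(2))
for a,b in((0,1),(3,2)):d=w[b]-w[a];print("yaw short",np.degrees(np.arctan2(d[1],d[0])).round(2)-90)
n=cast(c,f([(310,505),(297,609)]),.03)[:,:2]*1000;d=n[1]-n[0];print("nose",n.round(1),np.degrees(np.arctan2(d[1],d[0])))
p=cast(c,f([(338,75),(200,120),(480,135),(115,185),(543,210),(567,310),(55,345),(530,425),(470,510),(65,410),(400,562),(200,575)]),.014)[:,:2]*1000
A=np.c_[2*p,np.ones(len(p))];s=np.linalg.lstsq(A,(p**2).sum(1),rcond=None)[0];print("disc",s[:2].round(1),np.sqrt(s[2]+s[:2]@s[:2]).round(1))
h=cast(c,f([(177,187),(485,199),(433,497)]),.014)[:,:2]*1000;print("marks",h.round(1),"diag mid",((h[0]+h[2])/2).round(1))
# held plate: near-edge corners and holes, plate top z = tcp z +~22
s,M=st()
E
```

```text
[[607.4 -22.7]
 [610.5  31.6]
 [688.6  27.3]
 [685.3 -28.3]] [648.   2.]
sides [np.float64(78.0), np.float64(54.3), np.float64(78.2), np.float64(55.8)]
yaw long -4.17
yaw long -3.12
yaw short -3.280000000000001
yaw short -3.4399999999999977
nose [[ 6.916e+02 -4.000e-01]
 [ 7.236e+02 -2.000e+00]] -2.8318836893534662
disc [648.4   1.8] 74.0
marks [[601.6 -38.3]
 [607.5  49.1]
 [694.7  43.2]] diag mid [648.1   2.5]
t 6.325 pos [ 673.3 -121.3  182.5] toolx [ 0.9996 -0.0287 -0.0028] tooly [-2.8e-03  3.0e-04 -1.0e+00] toolz [2.870e-02 9.996e-01 2.000e-04] gap 0.0547601440649446 F [-0.9 -0.  -2.6]
```

Stand at (648.2, 2.1), yaw -3.5°. Disc fit, bolt marks and block corners agree to about 0.5 mm. Moving over it.

```bash
python3 - <<'E'
from h import *
rel(647.6,1.5,75,-3.6)
E
```

```text
t 6.325 pos [ 673.3 -121.3  182.5] toolx [ 0.9996 -0.0287 -0.0028] tooly [-2.8e-03  3.0e-04 -1.0e+00] toolz [2.870e-02 9.996e-01 2.000e-04] gap 0.0547601440649446 F [-0.9 -0.  -2.6]
-> [-0.0965  0.3586  0.4065] [-0.0001  0.0109 -0.0009]
```

Emit:
{"fn": "drive_tool", "kwargs": {"targets": [-0.05, 0, 0.15, 0, 0.011, -0.001, 50, -0.096, 0, 0.32, 0, 0.011, -0.001, 50, -0.096, 0.05, 0.406, 0, 0.011, -0.001, 50, -0.096, 0.2, 0.406, 0, 0.011, -0.001, 50, -0.096, 0.32, 0.406, 0, 0.011, -0.001, 50, -0.096, 0.36, 0.406, 0, 0.011, -0.001, 50, -0.096, 0.36, 0.406, 0, 0.011, -0.001, 50, -0.096, 0.36, 0.406, 0, 0.011, -0.001, 50]}}

```text
time: 7.32
ee_pos: [0.651, 0.0019, 0.0775]
ee_rot: [-0.707, 0.02, -0.024, 0.707]
wrist_force: [0.3, 0.6, -2.6]
finger_gap: 0.0547
```

```bash
python3 - <<'E'
from h import *
rel(647.6,1.5,38,-3.6)
c=read_camera("scene");cv2.imwrite("pics/s2.png",cv2.resize(c["frame"][170:300,290:460],(800,612))[:600,:,::-1]);rel(647.6,1.5,38,-3.6)
E
```

```text
t 7.325 pos [651.    1.9  77.5] toolx [ 0.998  -0.0621  0.0067] tooly [ 6.7e-03 -1.0e-04 -1.0e+00] toolz [6.210e-02 9.981e-01 3.000e-04] gap 0.054733048403783874 F [ 0.3  0.6 -2.6]
-> [-0.012   0.1315 -0.0022] [-0.0001  0.0002  0.0021]
t 7.375 pos [651.1   2.   77.6] toolx [ 0.9981 -0.062   0.007 ] tooly [ 7.e-03 -1.e-04 -1.e+00] toolz [6.200e-02 9.981e-01 3.000e-04] gap 0.05490526473164295 F [-0.1 -0.2 -2.4]
-> [-0.0125  0.1318 -0.0025] [-0.0001  0.0003  0.0022]
```

Emit:
{"fn": "drive_tool", "kwargs": {"targets": [-0.012, 0, -0.002, 0, 0, 0.002, 50, -0.012, 0.05, -0.002, 0, 0, 0.002, 50, -0.012, 0.1, -0.002, 0, 0, 0.002, 50, -0.012, 0.1, -0.002, 0, 0, 0.002, 50, -0.012, 0.1, -0.002, 0, 0, 0.002, 50]}}

```text
time: 8.0
ee_pos: [0.6459, 0.0019, 0.0448]
ee_rot: [-0.707, 0.023, -0.02, 0.707]
wrist_force: [-0.4, 0.2, -1.6]
finger_gap: 0.0549
```

```bash
python3 - <<'E'
from h import *
rel(647.6,1.5,38,-3.6)
E
```

```text
t 8.0 pos [645.9   1.9  44.8] toolx [ 0.9981 -0.0615 -0.004 ] tooly [-4.e-03  3.e-04 -1.e+00] toolz [0.0615 0.9981 0.    ] gap 0.05489285509478394 F [-0.4  0.2 -1.6]
-> [ 0.0058  0.0225 -0.0011] [-0.      0.0004 -0.0013]
```

Emit:
{"fn": "drive_tool", "kwargs": {"targets": [0.005, 0.008, -0.001, 0, 0, -0.001, 50, 0.005, 0.016, -0.001, 0, 0, -0.001, 50, 0.005, 0.021, -0.001, 0, 0, -0.001, 50, 0.005, 0.023, -0.001, 0, 0, -0.001, 50, 0.005, 0.023, -0.001, 0, 0, -0.001, 50]}}

```text
time: 8.62
ee_pos: [0.6476, 0.0015, 0.0385]
ee_rot: [-0.707, 0.022, -0.022, 0.707]
wrist_force: [0.1, -0.3, -2.8]
finger_gap: 0.055
```

```bash
python3 - <<'E'
from h import *
c=read_camera("scene");cv2.imwrite("pics/s3.png",cv2.resize(c["frame"][190:290,310:440],(780,600),interpolation=2)[:,:,::-1]);rel(647.6,1.5,38,-3.6)
E
```

```text
t 8.675 pos [647.7   1.5  38.5] toolx [ 9.981e-01 -6.160e-02  2.000e-04] tooly [ 2.e-04  1.e-04 -1.e+00] toolz [6.160e-02 9.981e-01 1.000e-04] gap 0.054607404374948126 F [ 0.1 -0.  -1.7]
-> [-0.0002  0.0016 -0.0001] [-0.      0.0004  0.0001]
```

View pics/s3.png

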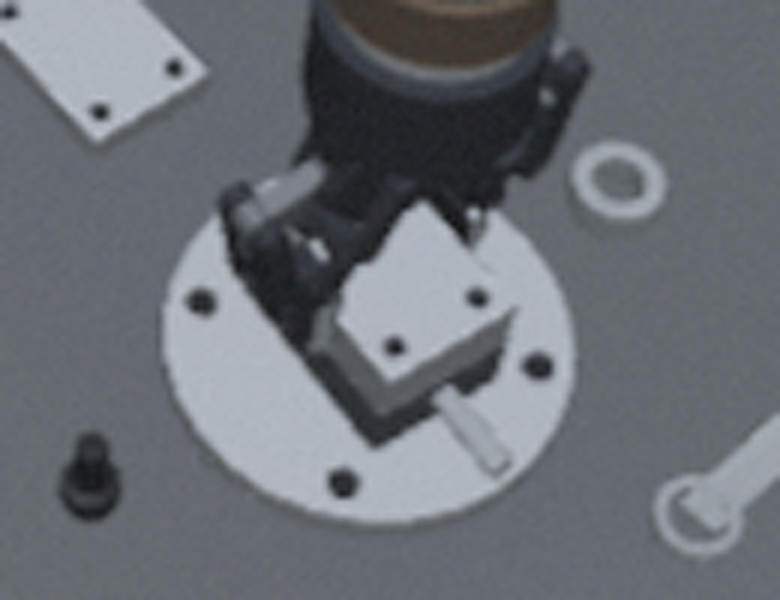

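The plate sits flush over the block, with edges lined up. The wrist still carries the weight (-2.5 N), so I lower by about 1.5 mm.

Emit:
{"fn": "drive_tool", "kwargs": {"targets": [0, 0.003, 0, 0, 0, 0, 50, 0, 0.005, 0, 0, 0, 0, 50, 0, 0.005, 0, 0, 0, 0, 50]}}

```text
time: 9.05
ee_pos: [0.6477, 0.0015, 0.0383]
ee_rot: [0.707, -0.021, 0.022, -0.707]
wrist_force: [-2.2, 1.0, 4.3]
finger_gap: 0.055
```

Contact (+4.3 N). Releasing and rising.

Emit:
{"fn": "drive_tool", "kwargs": {"targets": [0, 0, 0, 0, 0, 0, 60, 0, 0, 0, 0, 0, 0, 70, 0, 0, 0, 0, 0, 0, 85, 0, 0, 0, 0, 0, 0, 85, 0, 0, 0, 0, 0, 0, 85, 0, -0.08, 0, 0, 0, 0, 85, 0, -0.2, 0, 0, 0, 0, 85, -0.1, -0.38, 0, 0, 0, 0, 85, -0.3, -0.5, 0, 0, 0, 0, 85, -0.4, -0.5, 0, 0, 0, 0, 85]}}

```text
time: 10.3
ee_pos: [0.5278, 0.009, 0.1902]
ee_rot: [-0.707, 0.02, -0.024, 0.707]
wrist_force: [-0.1, -0.2, -0.4]
finger_gap: 0.0852
```

Emit:
{"fn": "drive_tool", "kwargs": {"targets": [-0.2, 0, 0, 0, 0, 0, 85, -0.2, 0, 0, 0, 0, 0, 85, -0.2, 0, 0, 0, 0, 0, 85]}}

```text
time: 10.68
ee_pos: [0.4687, 0.0126, 0.1877]
ee_rot: [-0.707, 0.021, -0.023, 0.707]
wrist_force: [-0.1, 0.9, 1.3]
finger_gap: 0.085
```

```bash
python3 - <<'E'
from h import *
c=read_camera("wrist");save(c,"w5.png");holes(c,.064,(.648,.002));holes(c,.014,(.4815,.0005));rel(481.6,.5,30,0)
E
```

```text
Traceback (most recent call last):
  File "h.py", line 42, in holes
    w=cast(c,pts,z)[:,:2]*1000;r=cv2.minAreaRect(w.astype(np.float32))
      ~~~~^^^^^^^^^
  File "h.py", line 6, in cast
    d=np.linalg.inv(K)@np.c_[uv,np.ones(len(uv))].T
      ~~~~~~~~~~~~~~~~^~~~~~~~~~~~~~~~~~~~~~~~~~~~~
ValueError: matmul: Input operand 1 has a mismatch in its core dimension 0, with gufunc signature (n?,k),(k,m?)->(n?,m?) (size 1 is different from 3)
```

```bash
cat >> h.py <<'E'
def darks(c,z,ctr,half=.05,thr=110,name=None):
    u=proj(c,[[ctr[0]+a*half,ctr[1]+b*half,z] for a in(-1,1) for b in(-1,1)])
    (x0,y0),(x1,y1)=u.min(0).astype(int).clip(0),u.max(0).astype(int)
    S=6;g=cv2.resize(c["frame"][y0:y1,x0:x1].min(2),None,fx=S,fy=S,interpolation=2)
    cs,_=cv2.findContours((g<thr).astype(np.uint8),1,1)
    for k in cs:
        if 60<cv2.contourArea(k)<6000:
            M=cv2.moments(k);p=((M["m10"]/M["m00"]+.5)/S-.5+x0,(M["m01"]/M["m00"]+.5)/S-.5+y0)
            print(np.round(p,1),cv2.contourArea(k)/36,(cast(c,p,z)[0,:2]*1000).round(1))
    if name: cv2.imwrite("pics/"+name,cv2.resize(c["frame"][y0:y1,x0:x1],(600,600*(y1-y0)//(x1-x0)),interpolation=2)[:,:,::-1])
E
python3 - <<'E'
from h import *
c=read_camera("wrist");holes(c,.014,(.4815,.0005));rel(481.6,.5,30,0)
for n in("scene","top"):c=read_camera(n);print(n);darks(c,.064,(.648,.002),.065,115,n+"k.png")
E
```

```text
4 holes ctr [482.    0.9] size [36.  59.9] ang 90.0 | outline [482.1   0.8] [82.2 58.8] 0.1
t 10.775 pos [469.9  12.6 187.6] toolx [ 0.9981 -0.0617  0.0027] tooly [ 2.7e-03  1.0e-04 -1.0e+00] toolz [6.170e-02 9.981e-01 3.000e-04] gap 0.08509401561051105 F [ 0.3 -0.4  0.5]
-> [ 0.0401  0.5255 -0.0379] [-0.0001 -0.0196  0.0009]
scene
[366.7 269.3] 10.916666666666666 [705. -65.]
[399.2 250.6] 17.444444444444443 [712.  16.]
[375.4 247.5] 8.347222222222221 [677.7 -18.5]
[389.3 239.3] 6.777777777777778 [679.8  17.6]
[343.1 239.9] 15.902777777777779 [624.4 -60.7]
[358.2 226.7] 6.902777777777778 [617.6 -14.7]
[371.8 219.1] 6.930555555555555 [619.9  21.2]
[412.8 219.6] 38.111111111111114 [672.7  91.6]
[338.6 200.9] 5.208333333333333 [539.7  -6.7]
top
[324.9 159.6] 3.5833333333333335 [591.3 -39.4]
[332.4 160.1] 6.027777777777778 [590.3 -60.9]
[316.8 156. ] 11.902777777777779 [601.1 -15.6]
[315.6 151.1] 2.8055555555555554 [615.3 -12. ]
[306.9 143.9] 3.2222222222222223 [635.8  13.9]
[327.7 131.1] 4.486111111111111 [674.9 -45.5]
[298.9 128.5] 5.152777777777778 [680.8  38.1]
```

Thick spacer checks out: its holes average (648.7, 1.4), yaw -3.6°, top at 64 mm, pattern 60×36. Thin spacer next, at (482, 0.9).

Emit:
{"fn": "drive_tool", "kwargs": {"targets": [0.041, 0.15, -0.037, 0, -0.02, 0, 85, 0.041, 0.35, -0.037, 0, -0.02, 0, 85, 0.041, 0.48, -0.037, 0, -0.02, 0, 85, 0.041, 0.53, -0.037, 0, -0.02, 0, 85, 0.041, 0.53, -0.037, 0, -0.02, 0, 85, 0.041, 0.53, -0.037, 0, -0.02, 0, 85]}}

```text
time: 11.62
ee_pos: [0.4808, 0.0007, 0.0285]
ee_rot: [-0.707, -0.001, -0.0, 0.707]
wrist_force: [-0.5, 0.8, 0.4]
finger_gap: 0.0848
```

```bash
python3 - <<'E'
from h import *
c=read_camera("wrist");holes(c,.014,(.4815,.0005));rel(481.8,.5,-2,0)
E
```

```text
4 holes ctr [482.    1.3] size [60. 36.] ang 0.0 | outline [481.9   1.2] [80.1 56.6] 0.1
t 11.675 pos [481.    0.7  28.8] toolx [1.     0.0012 0.0022] tooly [ 2.2e-03  1.0e-04 -1.0e+00] toolz [-1.2e-03  1.0e+00  1.0e-04] gap 0.08507620701306125 F [ 0.1 -0.8 -0.1]
-> [ 0.0026  0.1027 -0.0008] [-0.      0.0004  0.0007]
```

Emit:
{"fn": "drive_tool", "kwargs": {"targets": [0.003, 0.06, 0.001, 0, 0, 0, 85, 0.003, 0.09, 0.001, 0, 0, 0, 85, 0.003, 0.103, 0.001, 0, 0, 0, 85, 0.003, 0.103, 0.001, 0, 0, 0, 85, 0.003, 0.103, 0.001, 0, 0, 0, 50, 0.003, 0.103, 0.001, 0, 0, 0, 50, 0.003, 0.103, 0.001, 0, 0, 0, 50, 0.003, 0.103, 0.001, 0, 0, 0, 50, 0.003, 0.103, 0.001, 0, 0, 0, 50, 0.003, 0.103, 0.001, 0, 0, 0, 50]}}

```text
time: 12.92
ee_pos: [0.4811, 0.001, -0.0021]
ee_rot: [0.707, 0.001, 0.0, -0.707]
wrist_force: [-0.7, -0.3, 6.6]
finger_gap: 0.0546
```

```bash
python3 - <<'E'
from h import *
c=read_camera("wrist");darks(c,.014,(.4815,.0005));rel(648,1,120,-3.6)
E
```

```text
[395.6 257.3] 2.013888888888889 [477.3  36.8]
t 12.975 pos [481.1   1.   -2.2] toolx [1.     0.0012 0.0016] tooly [ 0.0016 -0.     -1.    ] toolz [-0.0012  1.     -0.    ] gap 0.05443710155127117 F [-1.3  0.1  5.7]
-> [ 0.557  -0.4063 -0.0007] [-0.      0.0204  0.0005]
```

Emit:
{"fn": "drive_tool", "kwargs": {"targets": [0, -0.05, 0, 0, 0, 0, 50, 0, -0.2, 0, 0, 0, 0, 50, 0, -0.4, 0, 0, 0, 0, 50, 0.15, -0.42, 0, 0, 0.01, 0, 50, 0.35, -0.42, 0, 0, 0.02, 0, 50, 0.5, -0.42, -0.001, 0, 0.02, 0, 50, 0.556, -0.42, -0.001, 0, 0.02, 0, 50, 0.556, -0.42, -0.001, 0, 0.02, 0, 50, 0.556, -0.42, -0.001, 0, 0.02, 0, 50]}}

```text
time: 14.1
ee_pos: [0.646, 0.001, 0.1229]
ee_rot: [-0.707, 0.022, -0.021, 0.707]
wrist_force: [0.0, 0.6, -1.2]
finger_gap: 0.0544
```

```bash
python3 - <<'E'
from h import *
rel(647.4,1.4,75,-3.5)
E
```

```text
t 14.1 pos [646.    1.  122.9] toolx [ 0.9981 -0.0615 -0.0017] tooly [-1.7e-03  1.0e-04 -1.0e+00] toolz [ 0.0615  0.9981 -0.    ] gap 0.05442280403973246 F [ 0.   0.6 -1.2]
-> [0.0047 0.1596 0.0017] [ 0.     -0.0002 -0.0005]
```

Emit:
{"fn": "drive_tool", "kwargs": {"targets": [0.005, 0.06, 0.001, 0, 0, 0, 50, 0.005, 0.13, 0.001, 0, 0, 0, 50, 0.005, 0.18, 0.001, 0, 0, 0, 50, 0.005, 0.18, 0.001, 0, 0, 0, 50, 0.005, 0.18, 0.001, 0, 0, 0, 50]}}

```text
time: 14.72
ee_pos: [0.649, 0.0012, 0.0695]
ee_rot: [-0.707, 0.021, -0.022, 0.707]
wrist_force: [-0.6, 0.2, -1.7]
finger_gap: 0.0544
```

```bash
python3 - <<'E'
from h import *
rel(647.4,1.4,61.8,-3.5)
E
```

```text
t 14.725 pos [649.    1.2  69.5] toolx [ 9.981e-01 -6.160e-02  8.000e-04] tooly [ 8.e-04  1.e-04 -1.e+00] toolz [6.160e-02 9.981e-01 1.000e-04] gap 0.05437475406352671 F [-0.6  0.2 -1.7]
-> [-0.0055  0.0256  0.0004] [-0.     -0.0002  0.0003]
```

Emit:
{"fn": "drive_tool", "kwargs": {"targets": [-0.005, 0.006, 0, 0, 0, 0, 50, -0.005, 0.014, 0, 0, 0, 0, 50, -0.005, 0.019, 0, 0, 0, 0, 50, -0.005, 0.019, 0, 0, 0, 0, 50]}}

```text
time: 15.22
ee_pos: [0.6471, 0.0013, 0.0631]
ee_rot: [-0.707, 0.022, -0.022, 0.707]
wrist_force: [0.7, -0.2, -1.1]
finger_gap: 0.0545
```

```bash
python3 - <<'E'
from h import *
rel(647.4,1.4,61.8,-3.5)
E
```

```text
t 15.225 pos [647.1   1.3  63.1] toolx [ 9.981e-01 -6.150e-02 -3.000e-04] tooly [-3.e-04  1.e-04 -1.e+00] toolz [6.150e-02 9.981e-01 1.000e-04] gap 0.05448989883151081 F [ 0.7 -0.2 -1.1]
-> [0.0009 0.0044 0.0005] [-0.     -0.0002 -0.0001]
```

Emit:
{"fn": "drive_tool", "kwargs": {"targets": [0.001, 0.002, 0, 0, 0, 0, 50, 0.001, 0.004, 0, 0, 0, 0, 50, 0.001, 0.005, 0, 0, 0, 0, 50, 0.001, 0.006, 0, 0, 0, 0, 50]}}

```text
time: 15.72
ee_pos: [0.6476, 0.0013, 0.0619]
ee_rot: [-0.707, 0.022, -0.022, 0.707]
wrist_force: [-1.8, -0.1, 2.7]
finger_gap: 0.0548
```

Contact made. Release, rise, and head for the dish.

Emit:
{"fn": "drive_tool", "kwargs": {"targets": [0, 0, 0, 0, 0, 0, 60, 0, 0, 0, 0, 0, 0, 70, 0, 0, 0, 0, 0, 0, 85, 0, 0, 0, 0, 0, 0, 85, 0, 0, 0, 0, 0, 0, 85, 0, -0.08, 0, 0, 0, 0, 85, 0, -0.2, 0, 0, 0, 0, 85, 0, -0.35, 0.1, 0, 0, 0, 85, -0.1, -0.4, 0.25, 0, 0.05, 0, 85, -0.2, -0.4, 0.42, 0, 0.1, 0, 85]}}

```text
time: 16.98
ee_pos: [0.5963, 0.1316, 0.1838]
ee_rot: [-0.693, 0.133, -0.136, 0.695]
wrist_force: [0.1, 0.1, -0.7]
finger_gap: 0.0853
```

```bash
python3 - <<'E'
from h import *
c=read_camera("scene");darks(c,.078,(.648,.002),.045,115);print(np.round(get_state()["q"],2));rel(551,261,160,-99)
E
```

```text
[377.8 251.2] 2.7083333333333335 [692.  -26.8]
[399.2 250.6] 17.22222222222222 [716.6   8.8]
[382.9 248.1] 2.013888888888889 [692.8 -14. ]
[376.1 244. ] 7.513888888888889 [677.5 -18.7]
[343.8 240. ] 10.291666666666666 [631.5 -65.5]
[390.2 235.8] 7.736111111111111 [679.9  17.4]
[358.7 223.1] 7.194444444444445 [617.7 -14.9]
[372.5 215.4] 5.722222222222222 [619.9  21.1]
[0.23 0.48 0.22 1.32 0.01 0.61]
t 17.025 pos [591.7 138.7 182.9] toolx [ 0.929  -0.3702 -0.0028] tooly [-8.0e-04  5.5e-03 -1.0e+00] toolz [0.3702 0.9289 0.0048] gap 0.08468412629814097 F [-3.1  2.5 -1.6]
-> [-0.2768  0.0788  0.3281] [-0.0007  0.4293 -0.0018]
```

Thin spacer is stacked within 0.3 mm of the thick one (holes average (648.7, 1.2)). On to the dish.

Emit:
{"fn": "drive_tool", "kwargs": {"targets": [-0.1, 0.03, 0.1, 0, 0.06, 0, 85, -0.2, 0.05, 0.2, 0, 0.12, 0, 85, -0.27, 0.06, 0.32, 0, 0.18, 0, 85, -0.27, 0.06, 0.32, 0, 0.24, 0, 85, -0.27, 0.06, 0.32, 0, 0.3, 0, 85, -0.27, 0.06, 0.32, 0, 0.36, 0, 85, -0.27, 0.06, 0.32, 0, 0.42, 0, 85, -0.27, 0.06, 0.32, 0, 0.43, 0, 85, -0.27, 0.06, 0.32, 0, 0.43, 0, 85]}}

```text
time: 18.15
ee_pos: [0.5553, 0.2496, 0.1634]
ee_rot: [-0.46, 0.537, -0.537, 0.46]
wrist_force: [-1.3, -0.4, -0.7]
finger_gap: 0.0851
```

```bash
python3 - <<'E'
from h import *
rel(551,261,50,-99)
c=read_camera("wrist");
u=proj(c,[[.551+a*.08,.261+b*.08,.02] for a in(-1,1) for b in(-1,1)]);x0,y0=u.min(0).astype(int).clip(0);x1,y1=u.max(0).astype(int);x1=min(x1,640);y1=min(y1,400);print(x0,y0,x1,y1)
cv2.imwrite("pics/d1.png",cv2.resize(c["frame"][y0:y1,x0:x1],None,fx=3,fy=3,interpolation=2)[:,:,::-1])
E
```

```text
t 18.15 pos [555.3 249.6 163.4] toolx [-1.542e-01 -9.880e-01  2.000e-04] tooly [-3.e-04 -1.e-04 -1.e+00] toolz [ 9.880e-01 -1.542e-01 -3.000e-04] gap 0.08506000626633757 F [-1.3 -0.4 -0.7]
-> [-0.0355  0.3779 -0.0198] [0.0001 0.0007 0.    ]
212 77 403 264
```

View pics/d1.png

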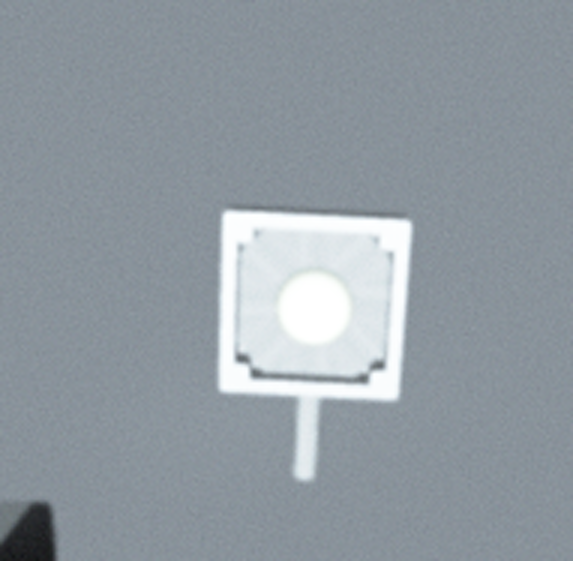

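Dish rim corners are at crop (224,210), (412,220), (400,400), (219,391), ball at (315,308), tongue tip at (304,479).

```bash
python3 - <<'E'
from h import *
c=read_camera("wrist");f=lambda p:np.array(p,float)/3+[212-.33,77-.33]
w=cast(c,f([(224,210),(412,220),(400,400),(219,391)]),.022)[:,:2]*1000
print(w.round(1),w.mean(0).round(1),[np.linalg.norm(w[i]-w[i-1]).round(1) for i in range(4)])
for a,b,o in((0,3,0),(1,2,0),(0,1,-90),(3,2,-90)):d=w[b]-w[a];print("x-axis yaw",np.degrees(np.arctan2(d[1],d[0])).round(2)+o)
n=cast(c,f([(309,398),(304,477)]),.011)[:,:2]*1000;d=n[1]-n[0];print("tongue",n.round(1),np.degrees(np.arctan2(d[1],d[0])).round(1))
print("ball",(cast(c,f((315,308)),.0185)*1000).round(1))
E
```

```text
[[530.7 295.6]
 [588.  283.5]
 [576.5 225.9]
 [518.3 238.2]] [553.3 260.8] [np.float64(58.8), np.float64(58.6), np.float64(58.7), np.float64(59.5)]
x-axis yaw -102.18
x-axis yaw -101.32
x-axis yaw -101.91
x-axis yaw -101.86
tongue [[546.3 228. ]
 [540.  199.8]] -102.6
ball [[553.6 260.   18.5]]
```

```bash
python3 - <<'E'
from h import *
rel(553,260.6,40,-101.9)
E
```

```text
t 18.25 pos [555.3 249.6 163.4] toolx [-0.1544 -0.988   0.    ] tooly [-1.e-04  0.e+00 -1.e+00] toolz [ 9.880e-01 -1.544e-01 -1.000e-04] gap 0.08485942358064233 F [0.4 0.1 0.1]
-> [-0.035   0.4115 -0.0132] [0.     0.0168 0.    ]
```

Emit:
{"fn": "drive_tool", "kwargs": {"targets": [-0.035, 0.1, -0.013, 0, 0.017, 0, 85, -0.035, 0.25, -0.013, 0, 0.017, 0, 85, -0.035, 0.37, -0.013, 0, 0.017, 0, 85, -0.035, 0.41, -0.013, 0, 0.017, 0, 85, -0.035, 0.41, -0.013, 0, 0.017, 0, 85, -0.035, 0.41, -0.013, 0, 0.017, 0, 85]}}

```text
time: 19.0
ee_pos: [0.5545, 0.2613, 0.0424]
ee_rot: [0.444, -0.549, 0.55, -0.446]
wrist_force: [-0.3, -0.3, 0.5]
finger_gap: 0.0851
```

```bash
python3 - <<'E'
from h import *
rel(553,260.6,0,-101.9)
E
```

```text
t 19.0 pos [554.5 261.3  42.4] toolx [-0.2076 -0.9782 -0.0021] tooly [ 0.0031  0.0015 -1.    ] toolz [ 0.9782 -0.2076  0.0027] gap 0.08511692128713719 F [-0.3 -0.3  0.5]
-> [ 0.0037  0.1413 -0.0048] [-0.0009 -0.0005 -0.0007]
```

Emit:
{"fn": "drive_tool", "kwargs": {"targets": [0.003, 0.05, -0.004, 0, 0, 0, 85, 0.003, 0.1, -0.004, 0, 0, 0, 85, 0.003, 0.13, -0.004, 0, 0, 0, 85, 0.003, 0.138, -0.004, 0, 0, 0, 80, 0.003, 0.138, -0.004, 0, 0, 0, 72, 0.003, 0.138, -0.004, 0, 0, 0, 66, 0.003, 0.138, -0.004, 0, 0, 0, 62, 0.003, 0.138, -0.004, 0, 0, 0, 60, 0.003, 0.138, -0.004, 0, 0, 0, 59, 0.003, 0.138, -0.004, 0, 0, 0, 58]}}

```text
time: 20.25
ee_pos: [0.5522, 0.2601, -0.0006]
ee_rot: [0.445, -0.549, 0.55, -0.445]
wrist_force: [0.5, -0.3, 1.4]
finger_gap: 0.0582
```

Emit:
{"fn": "drive_tool", "kwargs": {"targets": [0, 0, 0, 0, 0, 0, 57, 0, 0, 0, 0, 0, 0, 56, 0, 0, 0, 0, 0, 0, 55, 0, 0, 0, 0, 0, 0, 53, 0, 0, 0, 0, 0, 0, 50, 0, 0, 0, 0, 0, 0, 50]}}

```text
time: 21.0
ee_pos: [0.5523, 0.2602, -0.0001]
ee_rot: [0.445, -0.549, 0.55, -0.445]
wrist_force: [0.1, -1.5, 5.4]
finger_gap: 0.0567
```

```bash
python3 - <<'E'
from h import *
s,M=st();c=read_camera("wrist");g=c["frame"].min(2)
u=proj(c,[.553,.2605,.0185])[0].astype(int);print(u)
x,y=u;cv2.imwrite("pics/d2.png",cv2.resize(c["frame"][max(0,y-90):y+90,x-120:x+120],(800,600),interpolation=2)[:,:,::-1])
E
```

```text
t 21.0 pos [ 5.523e+02  2.602e+02 -1.000e-01] toolx [-2.079e-01 -9.782e-01 -7.000e-04] tooly [ 1.4e-03  5.0e-04 -1.0e+00] toolz [ 0.9782 -0.2079  0.0012] gap 0.05666306768128733 F [ 0.1 -1.5  5.4]
[321 270]
```

View pics/d2.png

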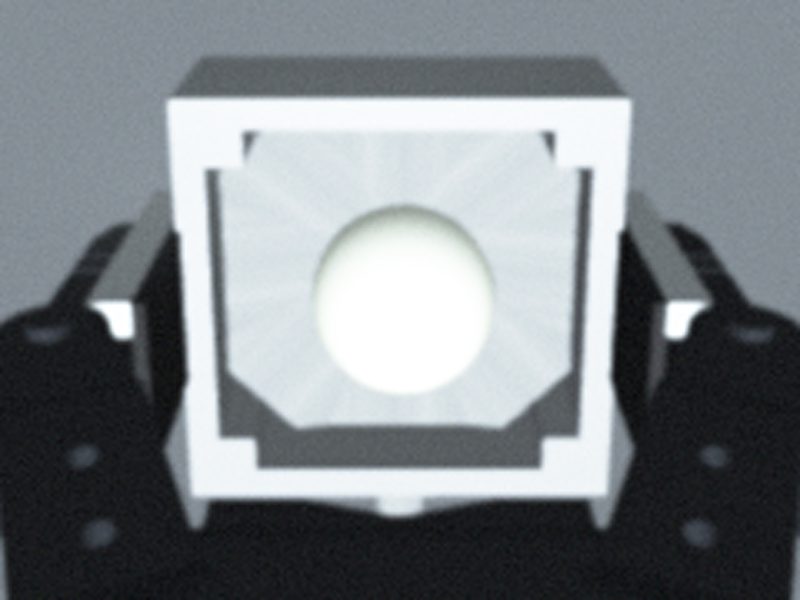

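Dish gripped squarely, ball in the middle at (403,300). Lifting gently.

Emit:
{"fn": "drive_tool", "kwargs": {"targets": [0, -0.005, 0, 0, 0, 0, 50, 0, -0.015, 0, 0, 0, 0, 50, 0, -0.035, 0, 0, 0, 0, 50, 0, -0.07, 0, 0, 0, 0, 50, 0, -0.11, 0, 0, 0, 0, 50, 0, -0.16, 0, 0, 0, 0, 50, 0, -0.21, 0, 0, 0, 0, 50, 0, -0.26, 0, 0, 0, 0, 50, 0, -0.31, 0, 0, 0, 0, 50, 0, -0.36, 0, 0, 0, 0, 50]}}

```text
time: 22.3
ee_pos: [0.5517, 0.2601, 0.1082]
ee_rot: [0.445, -0.549, 0.549, -0.445]
wrist_force: [-0.0, -0.5, -1.7]
finger_gap: 0.0568
```

Emit:
{"fn": "drive_tool", "kwargs": {"targets": [0, -0.03, 0, 0, 0, 0, 50, 0, -0.05, 0, 0, 0, 0, 50, 0, -0.055, 0, 0, 0, 0, 50, 0, -0.055, 0, 0, 0, 0, 50]}}

```text
time: 22.8
ee_pos: [0.5515, 0.26, 0.1232]
ee_rot: [-0.445, 0.55, -0.549, 0.445]
wrist_force: [0.3, -0.4, -1.2]
finger_gap: 0.0571
```

```bash
cat >> h.py <<'E'
def ball(c):
    # ball vs rim of held dish in the wrist view, dish rim plane in tool frame
    s=get_state();M=R.from_quat(s["ee_rot"]).as_matrix();g=c["frame"].min(2)
    zc=s["ee_pos"][2]+.0185;u=proj(c,[*s["ee_pos"][:2],zc])[0]
    x,y=u.astype(int);w=(g[y-45:y+45,x-45:x+45]>243).astype(np.uint8)
    n,l,stt,ce=cv2.connectedComponentsWithStats(w)
    i=min([k for k in range(1,n) if stt[k,4]>500],key=lambda k:np.linalg.norm(ce[k]-45))
    p=ce[i]+[x-45,y-45];d=cast(c,p,zc)[0]-[*s["ee_pos"][:2],zc];print("ball px",p.round(1),stt[i,4],"off tool x,z mm",(M.T@d*1000).round(1)[[0,2]])
E
python3 - <<'E'
from h import *
s,M=st();c=read_camera("wrist");save(c,"w7.png");ball(c);rel(647.5,1.5,120,-3.6)
E
```

```text
t 22.8 pos [551.5 260.  123.2] toolx [-2.077e-01 -9.782e-01  4.000e-04] tooly [-7.e-04 -3.e-04 -1.e+00] toolz [ 9.782e-01 -2.077e-01 -6.000e-04] gap 0.05705481020889029 F [ 0.3 -0.4 -1.2]
ball px [321.7 274.5] 1785 off tool x,z mm [1.9 0.9]
t 22.85 pos [551.4 259.9 123. ] toolx [-2.077e-01 -9.782e-01  6.000e-04] tooly [-1.e-03 -4.e-04 -1.e+00] toolz [ 9.782e-01 -2.077e-01 -9.000e-04] gap 0.056762305414402026 F [-0.7  0.2 -1.3]
-> [0.776  0.0101 0.4924] [ 4.000e-04 -5.466e-01 -1.000e-04]
```

Emit:
{"fn": "drive_tool", "kwargs": {"targets": [0.003, 0, 0.002, 0, 0, 0, 50, 0.011, 0, 0.007, 0, 0, 0, 50, 0.028, 0, 0.018, 0, 0, 0, 50, 0.056, 0, 0.036, 0, 0, 0, 50, 0.096, 0, 0.061, 0, 0, 0, 50, 0.141, 0, 0.09, 0, 0, 0, 50, 0.192, 0, 0.122, 0, 0, 0, 50, 0.243, 0, 0.154, 0, 0, 0, 50, 0.293, 0, 0.186, 0, 0, 0, 50, 0.344, 0, 0.218, 0, 0, 0, 50]}}

```text
time: 24.1
ee_pos: [0.5947, 0.1443, 0.1236]
ee_rot: [0.445, -0.55, 0.55, -0.445]
wrist_force: [-0.4, -0.2, -1.2]
finger_gap: 0.0569
```

Emit:
{"fn": "drive_tool", "kwargs": {"targets": [0.051, 0, 0.032, 0, 0, 0, 50, 0.102, 0, 0.064, 0, 0, 0, 50, 0.152, 0, 0.097, 0, 0, 0, 50, 0.203, 0, 0.129, 0, 0, 0, 50, 0.248, 0, 0.157, 0, 0, 0, 50, 0.288, 0, 0.183, 0, 0, 0, 50, 0.322, 0, 0.204, 0, 0, 0, 50, 0.35, 0, 0.222, 0, 0, 0, 50, 0.373, 0, 0.236, 0, 0, 0, 50, 0.389, 0, 0.247, 0, 0, 0, 50]}}

```text
time: 25.35
ee_pos: [0.6426, 0.0157, 0.1236]
ee_rot: [-0.445, 0.55, -0.549, 0.445]
wrist_force: [0.4, -0.0, -0.5]
finger_gap: 0.0564
```

Emit:
{"fn": "drive_tool", "kwargs": {"targets": [0.014, 0, 0.009, 0, 0, 0, 50, 0.025, 0, 0.016, 0, 0, 0, 50, 0.034, 0, 0.022, 0, 0, 0, 50, 0.04, 0, 0.025, 0, 0, 0, 50, 0.042, 0, 0.026, 0, 0, 0, 50, 0.042, 0, 0.026, 0, 0, 0, 50, 0.042, 0, 0.026, 0, 0, 0, 50]}}

```text
time: 26.22
ee_pos: [0.6475, 0.0022, 0.1236]
ee_rot: [-0.445, 0.549, -0.549, 0.445]
wrist_force: [-1.6, -0.2, -1.9]
finger_gap: 0.0566
```

```bash
python3 - <<'E'
from h import *
s,M=st();c=read_camera("wrist");ball(c);rel(647.5,1.5,120,-3.6)
E
```

```text
t 26.225 pos [647.5   2.2 123.6] toolx [-2.076e-01 -9.782e-01 -1.000e-04] tooly [ 0.e+00  1.e-04 -1.e+00] toolz [ 0.9782 -0.2076 -0.    ] gap 0.05664383806096693 F [-1.6 -0.2 -1.9]
ball px [319.8 273.4] 1552 off tool x,z mm [ 1.3 -0.1]
t 26.275 pos [647.5   2.1 123.6] toolx [-2.076e-01 -9.782e-01 -1.000e-04] tooly [ 0.e+00  1.e-04 -1.e+00] toolz [ 0.9782 -0.2076  0.    ] gap 0.0567949908393578 F [ 0.  -0.5 -1.1]
-> [0.0021 0.012  0.0006] [-0.     -0.5466 -0.    ]
```

Emit:
{"fn": "drive_tool", "kwargs": {"targets": [0, 0, 0, 0, -0.005, 0, 50, 0, 0, 0, 0, -0.02, 0, 50, 0, 0, 0, 0, -0.045, 0, 50, 0, 0, 0, 0, -0.078, 0, 50, 0, 0, 0, 0, -0.113, 0, 50, 0, 0, 0, 0, -0.148, 0, 50, 0, 0, 0, 0, -0.183, 0, 50, 0, 0, 0, 0, -0.218, 0, 50, 0, 0, 0, 0, -0.253, 0, 50, 0, 0, 0, 0, -0.288, 0, 50]}}

```text
time: 27.52
ee_pos: [0.6475, 0.0021, 0.1236]
ee_rot: [-0.641, 0.298, -0.298, 0.641]
wrist_force: [0.9, -0.3, -1.5]
finger_gap: 0.0569
```

Emit:
{"fn": "drive_tool", "kwargs": {"targets": [0, 0, 0, 0, -0.035, 0, 50, 0, 0, 0, 0, -0.07, 0, 50, 0, 0, 0, 0, -0.105, 0, 50, 0, 0, 0, 0, -0.14, 0, 50, 0, 0, 0, 0, -0.173, 0, 50, 0, 0, 0, 0, -0.203, 0, 50, 0, 0, 0, 0, -0.228, 0, 50, 0, 0, 0, 0, -0.245, 0, 50, 0, 0, 0, 0, -0.255, 0, 50, 0, 0, 0, 0, -0.259, 0, 50]}}

```text
time: 28.78
ee_pos: [0.6475, 0.0021, 0.1236]
ee_rot: [-0.707, 0.022, -0.022, 0.707]
wrist_force: [0.6, -0.0, -0.6]
finger_gap: 0.0566
```

```bash
python3 - <<'E'
from h import *
rel(647.5,1.5,100,-3.6);c=read_camera("wrist");ball(c)
E
```

```text
t 28.775 pos [647.5   2.1 123.6] toolx [ 0.9981 -0.061  -0.    ] tooly [-0.  0. -1.] toolz [0.061  0.9981 0.    ] gap 0.05664164117006088 F [ 0.6 -0.  -0.6]
-> [ 0.0002  0.0787 -0.0018] [-0.      0.0006 -0.    ]
ball px [318.4 272.1] 1655 off tool x,z mm [2.4 0.5]
```

Lower by about 22 mm and settle.

Emit:
{"fn": "drive_tool", "kwargs": {"targets": [0, 0.005, 0, 0, 0, 0, 50, 0, 0.015, 0, 0, 0, 0, 50, 0, 0.03, 0, 0, 0, 0, 50, 0, 0.045, 0, 0, 0, 0, 50, 0, 0.06, 0, 0, 0, 0, 50, 0, 0.07, 0, 0, 0, 0, 50, 0, 0.075, 0, 0, 0, 0, 50, 0, 0.075, 0, 0, 0, 0, 50, 0, 0.075, 0, 0, 0, 0, 50, 0, 0.075, 0, 0, 0, 0, 50]}}

```text
time: 30.08
ee_pos: [0.6476, 0.0021, 0.1013]
ee_rot: [-0.707, 0.022, -0.022, 0.707]
wrist_force: [-0.3, 0.3, -2.1]
finger_gap: 0.0566
```

```bash
python3 - <<'E'
from h import *
rel(647.5,1.5,100,-3.6);c=read_camera("wrist");ball(c)
c=read_camera("scene");cv2.imwrite("pics/s4.png",cv2.resize(c["frame"][160:290,305:474],(780,600),interpolation=2)[:,:,::-1])
print("px tongue tip exp, stand nose", proj(c,[[.6482+.062*np.cos(-.061),.002-.062*.061,.112],[.7231,-.0025,.03]]))
E
```

```text
t 30.075 pos [647.6   2.1 101.3] toolx [ 9.981e-01 -6.150e-02  4.000e-04] tooly [ 5.e-04  0.e+00 -1.e+00] toolz [6.150e-02 9.981e-01 1.000e-04] gap 0.056632592318320615 F [-0.3  0.3 -2.1]
-> [-0.0003  0.0044 -0.0019] [-0.      0.0004  0.0001]
ball px [318.4 272.1] 1648 off tool x,z mm [2.4 0.5]
px tongue tip exp, stand nose [[395.67262609 242.3287842 ]
 [393.70227044 267.21321094]]
```

View pics/s4.png

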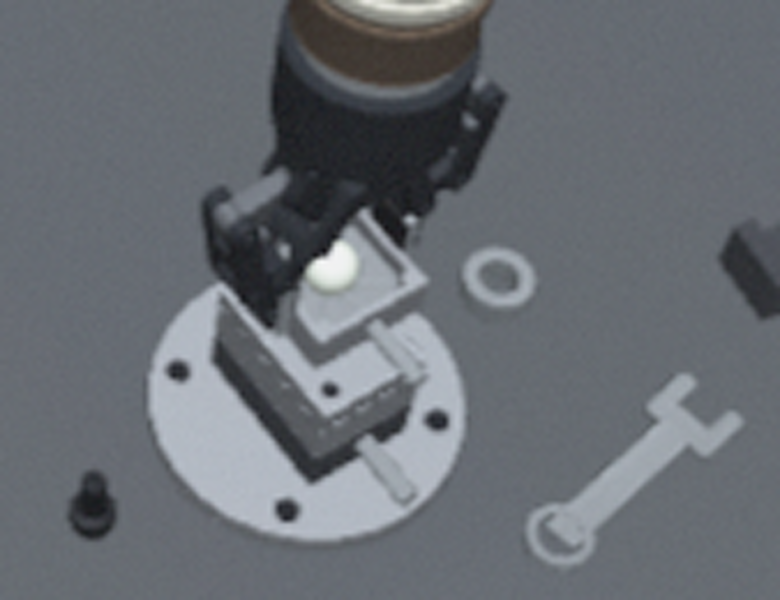

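Dish hovers level over the neat pile, ball central. The tongue tip at (415,373) matches the expected (418,380) and runs parallel to the nose. Handing in.

```bash
python3 -c "
from h import *
s=get_state();print(np.abs(s['joint_vel']).max(),s['time']);print(job_done())"
```

```text
0.0010315735785606497 30.175
the job is handed in; nothing more can be done
None
```

I built the riser, picked up and turned the dish, and handed the job in at about 30 s of the 72 s allowed. The arm was standing still, but no verdict is reported.

**Spacers:** Both were set down until the wrist force showed contact, then released. The scene camera put the thick spacer's hole centre at (648.7, 1.4) mm and the thin one's at (648.7, 1.2) mm. The stand measured (648.2, 2.1) mm. The thick spacer's yaw was -3.6° against the stand's -3.5°.

**Dish:** It is held at (647.6, 2.1) mm, about 23 mm above the pile and level to under 0.1°. The tongue lies within about 0.2° of the nose by tool yaw, and in the last picture it is parallel to the nose.

**Ball:** The wrist view puts it about 2.4 mm from the gripper's centre line. Part of that is the dish's own offset in the grip of about 1 mm, so the ball is inside the 6 mm limit.

**Checks that disagreed:**
- The top camera could not confirm the spacer stack. Its hole detection picked up other dark spots, so the stack rests on the scene camera alone.
- Two early automatic fits of the stand, one from the scene view and one from the wrist view, were spoiled by shadow or occlusion. I replaced them with fits to hand-picked points on the block, disc and bolt marks, which agreed to about 0.5 mm.
- I did not measure the other objects again. The last picture shows the cap screw, ring and spanner where they were.

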